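# Heft two tins and pack the heavier at the bottom

### The job

Take both closed tins out of the sloping rack, hefting each to feel which is the heavier, and have both out of the rack before you pack either. Then pack them in the small wooden caddy: first the heavier, flat on the caddy's floor, then the lighter one standing squarely on its lid. Leave the chuck key, the small wood offcut and the thin wooden disc where they lie.

Things in the scene. Friction and masses are not known exactly. Their poses are not given: they have to be found in the camera images.
- tin_round: closed round metal tin, 60 mm diameter, 46 mm high, smooth sides, flat lid (fixed). Origin: centre of its underside; z points to the lid. Starts in either bay of the rack, leaning with the slope. Contents unseen, 1 to 2 mm of play: one tin, either of them, weighs 0.5 to 0.7 kg in all, the other 0.2 to 0.3 kg; only hefting tells which
- tin_square: closed square bare-metal tin, 60 x 60 mm, 46 mm high, smooth sides and flat lid (cannot be opened). Origin: centre of its underside; z points to the lid, x and y are square to its sides. It starts in the rack's other bay, its x axis up the slope. Its weight is as told for the round tin
- rack: fixed plywood rack, 160 mm wide (y), 125 mm deep (x): a board sloping 30 degrees from level, rising along the rack's +x (away from the robot), with two bays 76 mm apart between centres, each 68 mm wide between strips 26 mm high that run up the slope. Origin: on the bench below the board's middle; the board's upper face is 70 mm high there, 35 mm at the front edge, 105 mm at the rear
- rack_seat (a point): point on the sloping board midway between the undersides of the two tins as they start (each tin's origin 38 mm to either side). A lip 10 mm high below each tin stops it; up-slope of it about 60 mm of board are free. As the strips hide its sides, a tin is taken by its up-slope and down-slope faces, the tool square to the board
- caddy: small open wooden caddy standing loose on the bench, 92 x 92 mm outside, 1.2 kg, with one square pocket 76 x 76 mm that holds one tin on another but not two side by side. Floor 6 mm thick; cheeks at its +y and -y sides 52 mm high; low fences at its +x and -x sides 16 mm high (10 mm above the floor). Origin: centre of its underside
- caddy_floor (a point): centre of the caddy's floor, on its upper face, 6 mm above the bench; axes as the caddy's. Caddy and rack stand to the right and left of a strip of bench that is always free: x 0.40 to 0.61 m, y -0.075 to -0.005 m
- chuck_key: loose black chuck key with a cross bar, 85 x 72 x 18 mm, lying on the bench; leave alone. Origin: centre of its underside
- offcut_a: loose rectangular offcut of plain wood, 35 x 62 x 21 mm, lying on the bench; leave alone. Origin: centre of its underside
- disc_thin: loose thin wooden disc, 77 mm diameter, 8 mm thick, lying on the bench beyond the work; leave alone. Origin: centre of its underside
Mind the look-alikes: they are no part of the job. What is shaped like the tin_round but orange or yellow is not meant.

How it is judged:
By the outcome, as a careful person would: the job done as asked, in the order asked, and still so for the second after the job is handed in, with the robot touching nothing.
It also fails if it takes over 72 s, if anything falls off the work surface, if the arm or the gripper's body presses on something with over 40 N, if the wrist force passes 120 N, or if a joint passes its speed limit or range.

### The arm

A 7-joint arm with a two-finger parallel gripper is mounted at the origin on a cart in front of the work surface, level with it; the furniture and walls round the work are solid. World frame = base frame: x ahead of the robot, y to its left, z up, the work surface at z = 0. Lengths are in m, angles in degrees, forces in N, time in s.
With the tool pointing down it reaches from about 0.425 to 0.825 m from the base axis. Payload 3.6 kg.
Tool frame: the origin (TCP) lies at the very end of the fingers, on their centre line; the grasp point (between the pads) lies 19 mm behind it; z points along the fingers, y is the direction in which the jaws open and shut (so a half turn about z gives the same grasp; the last joint's range is limited). The gripper opens to 93 mm and grips with 3 to 60 N. Pads are 15 mm wide; open, the fingers measure 128 mm over their backs; the gripper's body (75 mm by 188 mm) begins 65 mm behind the grasp point.
Start: joints at [62.71, 35.231, -0.722, 81.555, 0.464, 63.22, -2.315], TCP at [0.283, -0.585, 0.219] pointing down, gripper open.
Joint ranges: [-178.69, 178.69], [-17.37, 117.87], [-77.05, 75.6], [15.02, 138.74], [-78.02, 258.01], [0.78, 113.62], [-162.83, 162.83]. Speed limits (degrees/s): [159.86, 159.86, 180, 180, 180, 180, 180].

### API

Orientations are given as a 3x3 rotation matrix whose columns are the frame's x, y, z axes.
In Python, from rig import ctrl gives the robot as it stands. The module is installed in compiled form; this text tells all that it offers.
- The arm moves only by the tool send_rows, never from a script. Its argument "moves" is a list of rows, each a list of 3 entries, a list of its own where there are three numbers: the turn, a rotation vector about the world's x, y, z in rad, then the shift along the world's x, y, z in m, then the closure, from -1 (fully open) to 1 (shut), so that 0 is half open. A call has exactly 10 rows; each row shifts and turns the commanded pose from where the row before left it; what a row does not reach is not made up. A row lasts 1/10 s, in which the tool goes at most 50 mm and 8.59 degrees, less where a joint would pass 70% of its speed; a pose out of reach is approached as far as the arm can. A call with a gripper value outside its range is refused whole. The fingers move at their own pace and stop on an object; "newtons" is the grip in N (left out, the last holds). Time passes only in rows, so rows that do not move let the fingers close, or fill a call up. It gives the time, the measured TCP pose, the force and the opening at its end, in the units of the state.
- ctrl.get_state(): the state, without advancing time (a new reading comes with each control period).
- ctrl.snapshot(name): name is "scene" or "side" or "wrist"; returns the picture (480x640x3 uint8, red, green, blue); there is no depth.
- ctrl.camera_info(name): a dict with "K" (3x3 intrinsics, pixels), "world_from_camera" (4x4, takes a point from camera to world coordinates); the wrist camera has in their place "T_tool_cam" (4x4, takes a point from camera to tool coordinates, whose origin is the TCP and whose axes are the flange's). Camera axes: x right, y down, z forward; pixel columns grow to the right and rows downward; lengths in m; the calibration is good to about 2 mm. The wrist camera is an equidistant fisheye: a pixel r from the principal point sees the ray r / f radians off the axis. A picture is of the moment at which its call begins: read the wrist's pose just before it. camera_info takes no time and is no camera call.
- ctrl.finish_job(): hands the job in, once; it reports no verdict.
The state is a dict: "clock": time; "q": joint angles; "qd": joint speeds; "tau": joint torques, N m; "position": TCP position; "tcp_rot": TCP orientation; "wrist_force": force on the tool from outside, world axes, zero at the start; "ft_torque": the same for the moment, N m; "gripper_width": finger opening in m.
Only numpy, scipy, OpenCV 4.12 (cv2) and the standard library are available. Lean on these libraries where they do the work, as an engineer would, in place of code of your own. Each camera call takes 0.05 s, during which the arm holds its last target. There are 200 camera calls.

## Working session

There is one attempt and no reset: what is moved stays moved. The work goes in short steps, Python scripts to look and compute and a tool call to move; the robot and the scene stay as the last step left them, time stands still between calls to the robot, and variables do not carry over. Pictures are saved under pics/ and viewed, about 8 in all and at most 12, crops included, and the job is handed in when it is done.

Besides the shell and the picture viewer there is one more tool, called after ">>>" by a JSON object that holds its "name" and its "arguments", one argument or row to a line. send_rows: Moves the arm, as the interface text tells. Its arguments: {"type":"object","properties":{"moves":{"type":"array"},"newtons":{"type":"number"}},"required":["moves"]}

```bash
mkdir -p pics
cat > h.py <<'E'
import numpy as np, cv2
from rig import ctrl
np.set_printoptions(precision=4,suppress=True)
def snap(n,f):
    s=ctrl.get_state(); im=ctrl.snapshot(n); cv2.imwrite('pics/'+f,im[:,:,::-1]); return s,im
def ray(n,u,v,s=None):
    c=ctrl.camera_info(n);K=np.array(c['K'])
    x=(u-K[0,2])/K[0,0];y=(v-K[1,2])/K[1,1]
    if n=='wrist':
        r=np.hypot(x,y);d=np.array([x/r*np.sin(r),y/r*np.sin(r),np.cos(r)]) if r>0 else np.array([0,0,1.])
        T=np.eye(4);T[:3,:3]=s['tcp_rot'];T[:3,3]=s['position'];T=T@np.array(c['T_tool_cam'])
    else: d=np.array([x,y,1.]);T=np.array(c['world_from_camera'])
    return T[:3,3],T[:3,:3]@d
def at(n,u,v,z,s=None):
    o,d=ray(n,u,v,s);return o+d*(z-o[2])/d[2]
def proj(n,P,s=None):
    c=ctrl.camera_info(n);K=np.array(c['K'])
    if n=='wrist':
        T=np.eye(4);T[:3,:3]=s['tcp_rot'];T[:3,3]=s['position'];T=T@np.array(c['T_tool_cam'])
    else:T=np.array(c['world_from_camera'])
    p=(np.array(P)-T[:3,3])@T[:3,:3]
    if n=='wrist':
        h=np.hypot(p[...,0],p[...,1]);th=np.arctan2(h,p[...,2]);x=p[...,0]/h*th;y=p[...,1]/h*th
    else:x=p[...,0]/p[...,2];y=p[...,1]/p[...,2]
    return np.stack([x*K[0,0]+K[0,2],y*K[1,1]+K[1,2]],-1)
E
python3 - <<'E'
from h import *
for n in('scene','side'):
    snap(n,n+'1.png');c=ctrl.camera_info(n);print(c['K'],c['world_from_camera'])
print(ctrl.camera_info('wrist'));print(ctrl.get_state())
E
```

```text
[[502.6026   0.     314.3454]
 [  0.     502.6026 233.3992]
 [  0.       0.       1.    ]] [[-0.6276 -0.524   0.5758 -0.0364]
 [-0.7783  0.4382 -0.4496  0.4326]
 [-0.0168 -0.7303 -0.6829  0.7677]
 [ 0.      0.      0.      1.    ]]
[[484.8599   0.     324.1329]
 [  0.     484.8599 243.01  ]
 [  0.       0.       1.    ]] [[-0.9997 -0.0213  0.0084  0.5418]
 [-0.0181  0.5124 -0.8586  0.8296]
 [ 0.014  -0.8585 -0.5126  0.6147]
 [ 0.      0.      0.      1.    ]]
{'K': array([[371.6483,   0.    , 313.7712],
       [  0.    , 371.6483, 243.6656],
       [  0.    ,   0.    ,   1.    ]]), 'T_tool_cam': array([[ 0.0011, -0.9605, -0.2783,  0.0766],
       [ 1.    ,  0.0012,  0.    ,  0.0001],
       [ 0.0003, -0.2783,  0.9605, -0.1676],
       [ 0.    ,  0.    ,  0.    ,  1.    ]])}
{'clock': 0.1, 'q': array([62.7092, 35.282 , -0.7237, 81.6301,  0.462 , 63.2219, -2.3161]), 'qd': array([ 0.0164, -0.1846,  0.0466, -0.2579,  0.0582, -0.1016,  0.0161]), 'tau': array([  0.0012, -46.0044,   0.2102, -16.6245,  -0.0611,   0.0169,
         0.0001]), 'position': array([ 0.2823, -0.5847,  0.2176]), 'tcp_rot': array([[ 0.9005,  0.4348, -0.001 ],
       [ 0.4348, -0.9005,  0.0021],
       [ 0.    , -0.0023, -1.    ]]), 'wrist_force': array([ 0.3629, -0.2733, -0.4593]), 'ft_torque': array([-0.0033,  0.007 , -0.0483]), 'gripper_width': 0.09309695926144297}
```

View pics/scene1.png

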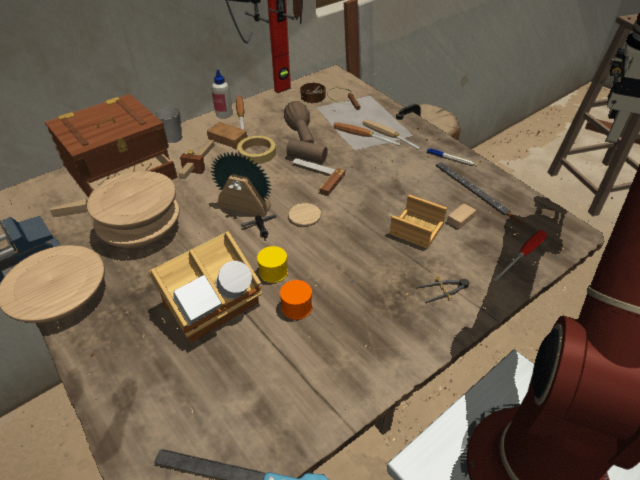

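View pics/side1.png

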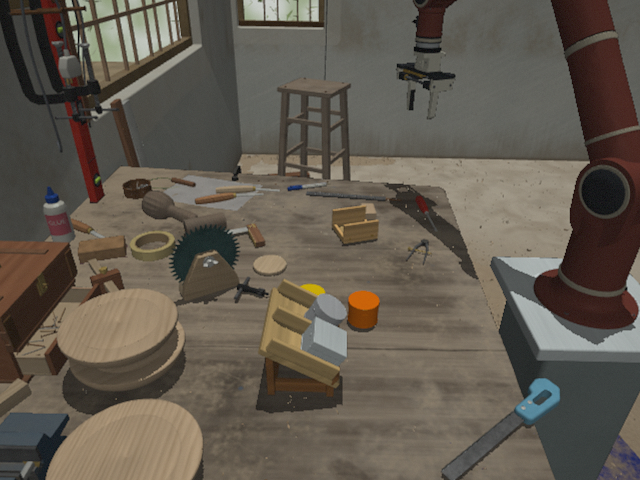

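The scene view shows the square tin at about (197,298) in the +y bay, the round tin at (235,279) in the -y bay, and the caddy at (418,222). The orange and yellow decoys stand near the rack. I'll zoom in to measure.

Run:
```python
from h import *
a=cv2.imread('pics/scene1.png');b=cv2.imread('pics/side1.png')
r=lambda i,x,y,w,h,k:cv2.resize(i[y:y+h,x:x+w],None,fx=k,fy=k,interpolation=cv2.INTER_CUBIC)
top=np.hstack([r(a,145,225,130,100,3.0),r(b,250,270,130,100,3.0)])
bot=np.hstack([r(a,380,180,104,80,3.75),r(b,320,190,104,80,3.75)])
cv2.imwrite('pics/c1.png',np.vstack([top,bot]))
for p in[(197,298),(235,279),(418,222)]:
    print(at('scene',*p,0.1),at('scene',*p,0.03))
```

```text
[0.5296 0.2498 0.1   ] [0.5889 0.2306 0.03  ]
[0.5248 0.1759 0.1   ] [0.5836 0.149  0.03  ]
[ 0.4205 -0.1856  0.1   ] [ 0.4684 -0.2504  0.03  ]
```

View pics/c1.png

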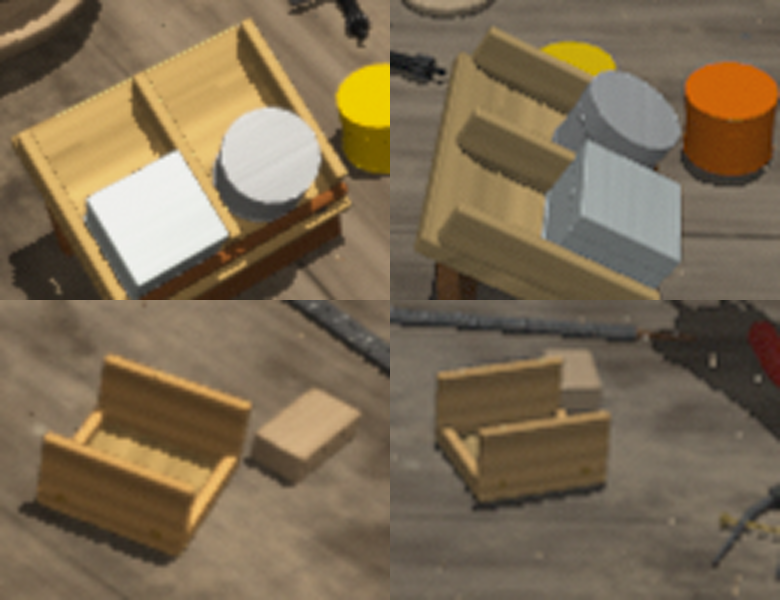

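```bash
cat > fit.py <<'E'
from h import *
from scipy.optimize import least_squares as LS
from scipy.spatial.transform import Rotation as R
S=lambda p,k,x,y,ox,oy:np.array([[(a-ox)/k+x,(b-oy)/k+y] for a,b in p],float)
RT=lambda yaw:(R.from_euler('z',yaw)*R.from_euler('y',-30,degrees=True)).as_matrix()
# square lid
L=np.array([[30,30,46],[30,-30,46],[-30,-30,46],[-30,30,46]])/1e3
a=S([(88,203),(181,152),(230,232),(143,285)],3,145,225,0,0)
b=S([(588,222),(583,143),(682,180),(681,262)],3,250,270,390,0)
def f(v):
    P=v[:3]+L@RT(v[3]).T
    return np.r_[(proj('scene',P)-a).ravel(),(proj('side',P)-b).ravel()]
r=LS(f,[.53,.23,.06,0],x_scale=[.1,.1,.1,1],loss='soft_l1');print('sq',r.x,np.degrees(r.x[3]),r.fun)
yaw=r.x[3]
pa=S([(270,157)],3,145,225,0,0);pb=S([(633,113)],3,250,270,390,0)
g=lambda v:np.r_[(proj('scene',v)-pa).ravel(),(proj('side',v)-pb).ravel()]
q=LS(g,[.53,.15,.1]);print('round',q.x-RT(yaw)[:,2]*.046,q.fun,'rel',RT(yaw).T@(q.x-RT(yaw)[:,2]*.046-r.x[:3]))
C=np.array([[46,42,52],[-46,42,52],[46,-42,52],[-46,-42,52],[46,46,0],[-46,46,0]])/1e3
a=S([(45,436),(198,492),(107,357),(250,405),(38,500),(180,555)],3.75,380,180,0,300)
b=S([(480,432),(609,414),(437,377),(562,360),(480,502),(606,487)],3.75,320,190,390,300)
def f(v):
    P=np.r_[v[:2],0]+C@R.from_euler('z',v[2]).as_matrix().T
    return np.r_[(proj('scene',P)-a).ravel(),(proj('side',P)-b).ravel()]
r=LS(f,[.46,-.25,0],x_scale=[.1,.1,1],loss='soft_l1');print('caddy',r.x,np.degrees(r.x[2]),r.fun)
E
python3 fit.py
```

```text
sq [0.5571 0.2462 0.0531 0.0343] 1.9625522262733799 [-0.2016 -0.2539 -1.2001 -0.5334  1.014   0.7163  0.3206  1.4221 -1.294
 -1.267   0.3935 -0.431  -1.2988  1.3827  1.1597 -0.0426]
round [0.5576 0.1716 0.0525] [-0.0017  0.0271 -0.0135 -0.022 ] rel [-0.0021 -0.0745  0.0004]
caddy [ 0.4742 -0.2573  0.3365] 19.281160556954514 [-0.1809 -0.737  -0.8524 -0.8673 -0.646  -0.6448 -0.0023 -0.0287 -1.16
  0.847  -0.2195  1.1577  0.2986 -0.7329  0.7845 -1.0838  0.397  -1.1296
  0.2975 -1.1685  0.1165 -0.1698  0.7386 -1.6208]
```

```bash
cat > plan.py <<'E'
from h import *
from scipy.spatial.transform import Rotation as R
SQ=np.array([.5571,.2462,.0531]);RD=np.array([.5576,.1716,.0525]);CAD=np.array([.4742,-.2573,.006]);RY=2.;CY=19.3
def rot(yaw,tilt=0): # tool y along heading yaw, tool z down, leaning forward by tilt
    return (R.from_euler('z',yaw,degrees=True)*R.from_euler('y',-tilt,degrees=True)).as_matrix()@np.array([[0,1,0],[1,0,0],[0,0,-1.]])
def delta(p,Rt,s=None):
    s=s or ctrl.get_state();rv=R.from_matrix(Rt@np.array(s['tcp_rot']).T).as_rotvec();d=p-s['position']
    print('turn',rv,'deg %.1f'%np.degrees(np.linalg.norm(rv)),'shift',d,'mm %.0f'%(1e3*np.linalg.norm(d)),'q',s['q'].round(),'F',s['wrist_force'],'w',s['gripper_width'],'t',s['clock'])
def rack(o,h):return o-rot(RY,30)[:,2]*h
E
python3 -c "
from plan import *
delta(rack((SQ+RD)/2,.17),rot(RY,30))"
```

```text
turn [-0.2872 -0.4758  1.1279] deg 72.0 shift [ 0.1901  0.7906 -0.0176] mm 813 q [63. 35. -1. 82.  0. 63. -2.] F [ 0.3629 -0.2733 -0.4593] w 0.09309695926144297 t 0.1
```

>>> {"name": "send_rows", "arguments": {
  "moves": [
    [[-0.0144,-0.0238,0.0564],[0.016,0.039,0.01],-1],
    [[-0.0144,-0.0238,0.0564],[0.016,0.039,0.01],-1],
    [[-0.0144,-0.0238,0.0564],[0.016,0.039,0.01],-1],
    [[-0.0144,-0.0238,0.0564],[0.016,0.039,0.01],-1],
    [[-0.0144,-0.0238,0.0564],[0.016,0.039,0.01],-1],
    [[-0.0144,-0.0238,0.0564],[0.016,0.039,0],-1],
    [[-0.0144,-0.0238,0.0564],[0.016,0.039,0],-1],
    [[-0.0144,-0.0238,0.0564],[0.016,0.039,0],-1],
    [[-0.0144,-0.0238,0.0564],[0.016,0.039,0],-1],
    [[-0.0144,-0.0238,0.0564],[0.016,0.039,0],-1]
  ]
}}

```text
clock: 1.1
position: [0.4426, -0.1936, 0.2685]
tcp_rot: [[0.513, 0.817, 0.263], [0.855, -0.514, -0.07], [0.078, 0.26, -0.962]]
wrist_force: [0.1, -0.4, -0.4]
gripper_width: 0.0933
```

>>> {"name": "send_rows", "arguments": {
  "moves": [
    [[-0.0144,-0.0238,0.0564],[0.003,0.04,0],-1],
    [[-0.0144,-0.0238,0.0564],[0.003,0.04,0],-1],
    [[-0.0144,-0.0238,0.0564],[0.003,0.04,0],-1],
    [[-0.0144,-0.0238,0.0564],[0.003,0.04,0],-1],
    [[-0.0144,-0.0238,0.0564],[0.003,0.04,0],-1],
    [[-0.0144,-0.0238,0.0564],[0.003,0.04,-0.01],-1],
    [[-0.0144,-0.0238,0.0564],[0.003,0.04,-0.01],-1],
    [[-0.0144,-0.0238,0.0564],[0.003,0.04,-0.01],-1],
    [[-0.0144,-0.0238,0.0564],[0.003,0.04,-0.01],-1],
    [[-0.0144,-0.0238,0.0564],[0.003,0.04,-0.01],-1]
  ]
}}

```text
clock: 2.1
position: [0.4724, 0.2062, 0.2181]
tcp_rot: [[-0.037, 0.863, 0.503], [0.999, 0.033, 0.018], [-0.001, 0.503, -0.864]]
wrist_force: [1.0, -0.3, 0.3]
gripper_width: 0.0925
```

```bash
python3 -c "
from plan import *
delta(rack((SQ+RD)/2,.17),rot(RY,30))
s,im=snap('wrist','w1.png')
for n,o in(('sq',SQ),('rd',RD)):
  c=o+RT0[:,2]*.046 if 0 else o-rot(RY,30)[:,2]*.046
  print(n,proj('wrist',c,s))
"
```

```text
turn [ 0.0013  0.0038 -0.0025] deg 0.3 shift [ 0.     -0.0003 -0.0181] mm 18 q [-21.  16. -19. 127.  62.  25. -90.] F [ 1.0457 -0.2961  0.2681] w 0.09250001034816159 t 2.1
sq [303.5416 187.214 ]
rd [301.3869 271.8745]
```

View pics/w1.png

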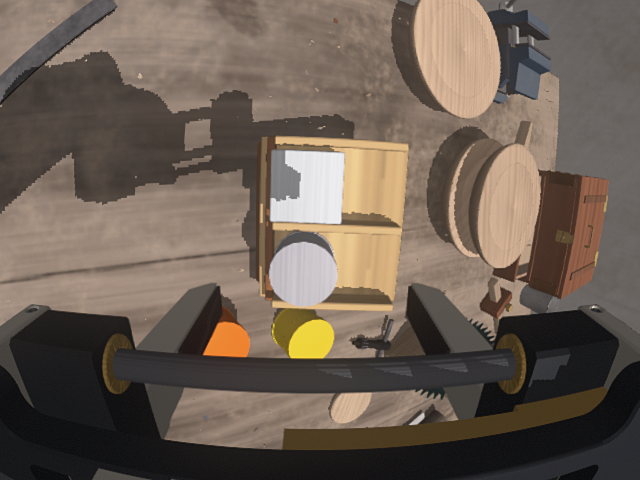

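The lids are centred at (307,187) for the square tin and (303,269) for the round one, within 3 px of the fit. I'll nudge the estimates and go for the round tin.

```bash
sed -i 's/^SQ=.*;CAD/SQ=np.array([.5595,.2460,.0545]);RD=np.array([.5588,.1735,.0535]);CAD/' plan.py; python3 -c "
from plan import *
delta(rack(RD,.075),rot(RY,30)); delta(rack(RD,.016),rot(RY,30))"
```

```text
turn [-0.0052  0.0019 -0.0194] deg 1.2 shift [ 0.0509 -0.0439 -0.0985] mm 119 q [-22.  16. -19. 127.  62.  25. -90.] F [-0.743  4.487 -1.609] w 0.09322964745429838 t 2.15
turn [-0.0052  0.0019 -0.0194] deg 1.2 shift [ 0.0804 -0.0429 -0.1496] mm 175 q [-22.  16. -19. 127.  62.  25. -90.] F [-0.743  4.487 -1.609] w 0.09322964745429838 t 2.15
```

>>> {"name": "send_rows", "arguments": {
  "moves": [
    [[0,0,0],[0.008,-0.0055,-0.0165],-1],
    [[0,0,0],[0.008,-0.0055,-0.0165],-1],
    [[0,0,0],[0.008,-0.0055,-0.0165],-1],
    [[0,0,0],[0.008,-0.0055,-0.0165],-1],
    [[0,0,0],[0.008,-0.0055,-0.0165],-1],
    [[0,0,0],[0.008,-0.0055,-0.0165],-1],
    [[0,0,0],[0,0,0],-1],
    [[0,0,0],[0,0,0],-1],
    [[0,0,0],[0,0,0],-1],
    [[0,0,0],[0,0,0],-1]
  ],
  "newtons": 25
}}

```text
clock: 3.15
position: [0.5206, 0.1724, 0.1206]
tcp_rot: [[-0.036, 0.863, 0.503], [0.999, 0.031, 0.018], [0.0, 0.504, -0.864]]
wrist_force: [-0.3, -0.2, 0.5]
gripper_width: 0.0929
```

```bash
python3 -c "
from plan import *
delta(rack(RD,.016),rot(RY,30))"
```

```text
turn [-0.0004  0.0042 -0.0009] deg 0.2 shift [ 0.0302  0.0009 -0.0533] mm 61 q [ -20.   28.  -12.  130.  107.   19. -130.] F [-0.2603 -0.2287  0.4508] w 0.09289595175645865 t 3.15
```

>>> {"name": "send_rows", "arguments": {
  "moves": [
    [[0,0,0],[0.005,0,-0.009],-1],
    [[0,0,0],[0.005,0,-0.009],-1],
    [[0,0,0],[0.005,0,-0.009],-1],
    [[0,0,0],[0.005,0,-0.009],-1],
    [[0,0,0],[0.005,0,-0.009],-1],
    [[0,0,0],[0.005,0.001,-0.008],-1],
    [[0,0,0],[0,0,0],-1],
    [[0,0,0],[0,0,0],-1],
    [[0,0,0],[0,0,0],-1],
    [[0,0,0],[0,0,0],-1]
  ]
}}

```text
clock: 4.15
position: [0.5505, 0.1728, 0.0671]
tcp_rot: [[-0.035, 0.864, 0.503], [0.999, 0.031, 0.017], [-0.0, 0.503, -0.864]]
wrist_force: [-0.5, 0.8, 0.1]
gripper_width: 0.093
```

```bash
python3 -c "
from plan import *
delta(rack(RD,.016),rot(RY,30))"
```

```text
turn [ 0.0003  0.0033 -0.0004] deg 0.2 shift [0.0003 0.0004 0.0003] mm 1 q [ -14.   37.  -17.  128.  119.   25. -139.] F [-0.4722  0.8211  0.0764] w 0.09301090209875247 t 4.15
```

>>> {"name": "send_rows", "arguments": {
  "moves": [
    [[0,0,0],[0,0,0],1],
    [[0,0,0],[0,0,0],1],
    [[0,0,0],[0,0,0],1],
    [[0,0,0],[0,0,0],1],
    [[0,0,0],[0,0,0],1],
    [[0,0,0],[0,0,0],1],
    [[0,0,0],[0,0,0],1],
    [[0,0,0],[0,0,0],1],
    [[0,0,0],[0,0,0],1],
    [[0,0,0],[0,0,0],1]
  ],
  "newtons": 35
}}

```text
clock: 5.15
position: [0.5508, 0.1727, 0.0668]
tcp_rot: [[-0.035, 0.864, 0.503], [0.999, 0.03, 0.017], [-0.001, 0.503, -0.864]]
wrist_force: [0.4, -0.1, 2.4]
gripper_width: 0.0593
```

>>> {"name": "send_rows", "arguments": {
  "moves": [
    [[0,0,0],[-0.0025,0,0.0043],1],
    [[0,0,0],[-0.005,0,0.009],1],
    [[0,0,0],[-0.005,0,0.009],1],
    [[0,0,0],[-0.005,0,0.009],1],
    [[0,0,0],[-0.01,0,0.017],1],
    [[0,0,0],[-0.01,0,0.017],1],
    [[0,0,0],[-0.01,0,0.017],1],
    [[0,0,0],[0,0,0],1],
    [[0,0,0],[0,0,0],1],
    [[0,0,0],[0,0,0],1]
  ]
}}

```text
clock: 6.15
position: [0.5024, 0.1724, 0.1477]
tcp_rot: [[-0.035, 0.865, 0.5], [0.999, 0.031, 0.017], [-0.001, 0.5, -0.866]]
wrist_force: [-0.1, 0.5, -6.2]
gripper_width: 0.0593
```

```bash
python3 -c "
from plan import *
delta(np.array([.575,-.04,.12]),rot(0))
print(ctrl.get_state()['tau'])"
```

```text
turn [-0.0081  0.5238 -0.0345] deg 30.1 shift [ 0.0726 -0.2124 -0.0277] mm 226 q [ -24.   24.   -7.  131.   96.   16. -120.] F [-0.0759  0.4614 -6.155 ] w 0.05928111003844954 t 6.15
[ -0.217  -33.3537  -0.1817 -11.0038   0.5466   1.0888  -0.0408]
```

Round weighs about 0.6 kg, so it should be the heavier one. I'll still heft the square to confirm. The round goes on the free strip first.

>>> {"name": "send_rows", "arguments": {
  "moves": [
    [[0,0.0524,-0.0035],[0.007,-0.021,0.004],1],
    [[0,0.0524,-0.0035],[0.007,-0.021,0.004],1],
    [[0,0.0524,-0.0035],[0.007,-0.021,0],1],
    [[0,0.0524,-0.0035],[0.007,-0.021,0],1],
    [[0,0.0524,-0.0035],[0.007,-0.021,0],1],
    [[0,0.0524,-0.0035],[0.007,-0.021,0],1],
    [[0,0.0524,-0.0035],[0.007,-0.021,0],1],
    [[0,0.0524,-0.0035],[0.007,-0.021,-0.01],1],
    [[0,0.0524,-0.0035],[0.007,-0.021,-0.01],1],
    [[0,0.0524,-0.0035],[0.007,-0.021,-0.01],1]
  ]
}}

```text
clock: 7.15
position: [0.5624, -0.0141, 0.1195]
tcp_rot: [[0.001, 0.998, 0.07], [1.0, -0.0, -0.01], [-0.01, 0.07, -0.998]]
wrist_force: [-0.6, -0.4, -6.8]
gripper_width: 0.0592
```

>>> {"name": "send_rows", "arguments": {
  "moves": [
    [[0,0,0],[0,0,0],1],
    [[0,0,0],[0,0,0],1],
    [[0,0,0],[0,0,-0.02],1],
    [[0,0,0],[0,0,-0.02],1],
    [[0,0,0],[0,0,-0.02],1],
    [[0,0,0],[0,0,-0.02],1],
    [[0,0,0],[0,0,0],1],
    [[0,0,0],[0,0,0],1],
    [[0,0,0],[0,0,0],1],
    [[0,0,0],[0,0,0],1]
  ]
}}

```text
clock: 8.15
position: [0.5639, -0.0108, 0.0426]
tcp_rot: [[-0.002, 0.997, 0.078], [1.0, 0.003, -0.009], [-0.009, 0.078, -0.997]]
wrist_force: [0.2, 0.4, -6.0]
gripper_width: 0.0594
```

```bash
python3 -c "
from plan import *
delta(np.array([.57,-.04,.017]),rot(0))"
```

```text
turn [ 0.0091  0.0778 -0.0025] deg 4.5 shift [ 0.0061 -0.0292 -0.0256] mm 39 q [ 17.  42. -29. 109.  39.  33. -37.] F [ 0.2086  0.403  -5.9694] w 0.05942946228805137 t 8.15
```

>>> {"name": "send_rows", "arguments": {
  "moves": [
    [[0.003,0.026,0],[0.002,-0.01,0],1],
    [[0.003,0.026,0],[0.002,-0.01,0],1],
    [[0.003,0.026,0],[0.002,-0.01,0],1],
    [[0,0,0],[0,0,0],1],
    [[0,0,0],[0,0,-0.008],1],
    [[0,0,0],[0,0,-0.008],1],
    [[0,0,0],[0,0,-0.004],1],
    [[0,0,0],[0,0,-0.002],1],
    [[0,0,0],[0,0,0],1],
    [[0,0,0],[0,0,0],1]
  ]
}}

```text
clock: 9.15
position: [0.5691, -0.0408, 0.0195]
tcp_rot: [[-0.003, 1.0, -0.002], [1.0, 0.003, -0.0], [-0.0, -0.002, -1.0]]
wrist_force: [-0.2, 1.3, -6.0]
gripper_width: 0.0593
```

```bash
python3 -c "
from plan import *
delta(np.array([.57,-.04,.017]),rot(0))"
```

```text
turn [ 0.0001 -0.0023 -0.0028] deg 0.2 shift [ 0.0009  0.0008 -0.0025] mm 3 q [ 21.  47. -31. 105.  37.  39. -31.] F [-0.237   1.2737 -6.0081] w 0.05930342231245173 t 9.15
```

Still carrying the full weight. I'll ease down in small steps until it touches.

>>> {"name": "send_rows", "arguments": {
  "moves": [
    [[0,0,0],[0,0,-0.001],1],
    [[0,0,0],[0,0,-0.001],1],
    [[0,0,0],[0,0,-0.001],1],
    [[0,0,0],[0,0,0],1],
    [[0,0,0],[0,0,0],1],
    [[0,0,0],[0,0,0],1],
    [[0,0,0],[0,0,0],1],
    [[0,0,0],[0,0,0],1],
    [[0,0,0],[0,0,0],1],
    [[0,0,0],[0,0,0],1]
  ]
}}

```text
clock: 10.15
position: [0.569, -0.0411, 0.0164]
tcp_rot: [[-0.002, 1.0, -0.003], [1.0, 0.002, -0.0], [-0.0, -0.003, -1.0]]
wrist_force: [-0.3, -0.6, -4.7]
gripper_width: 0.0597
```

>>> {"name": "send_rows", "arguments": {
  "moves": [
    [[0,0,0],[0,0,-0.001],1],
    [[0,0,0],[0,0,0],1],
    [[0,0,0],[0,0,0],1],
    [[0,0,0],[0,0,0],-1],
    [[0,0,0],[0,0,0],-1],
    [[0,0,0],[0,0,0],-1],
    [[0,0,0],[0,0,0],-1],
    [[0,0,0],[0,0,0],-1],
    [[0,0,0],[0,0,0],-1],
    [[0,0,0],[0,0,0.005],-1]
  ]
}}

```text
clock: 11.15
position: [0.5685, -0.0412, 0.0201]
tcp_rot: [[-0.002, 1.0, -0.004], [1.0, 0.002, -0.0], [-0.0, -0.004, -1.0]]
wrist_force: [-0.0, -0.3, -0.2]
gripper_width: 0.093
```

>>> {"name": "send_rows", "arguments": {
  "moves": [
    [[0,0,0],[0,0,0.02],-1],
    [[0,0,0],[0,0,0.03],-1],
    [[0,0,0],[0,0,0.03],-1],
    [[0,0,0],[0,0,0.03],-1],
    [[0,-0.05,0],[-0.01,0.03,0.01],-1],
    [[0,-0.05,0.005],[-0.01,0.03,0],-1],
    [[0,-0.05,0.005],[-0.01,0.03,0],-1],
    [[0,-0.05,0.005],[-0.01,0.03,0],-1],
    [[0,-0.05,0.005],[-0.01,0.03,0],-1],
    [[0,-0.05,0.005],[-0.01,0.03,0],-1]
  ]
}}

```text
clock: 12.15
position: [0.5086, 0.1401, 0.141]
tcp_rot: [[-0.027, 0.955, 0.295], [1.0, 0.026, 0.005], [-0.003, 0.295, -0.955]]
wrist_force: [1.5, 0.9, -1.1]
gripper_width: 0.0934
```

```bash
python3 -c "
from plan import *
delta(rack(SQ,.1),rot(RY,30));delta(rack(SQ,.016),rot(RY,30))"
```

```text
turn [ 0.0096 -0.2234  0.0084] deg 12.8 shift [0.0009 0.1042 0.0001] mm 104 q [ -3.  26. -25. 121.  45.  25. -63.] F [ 1.5246  0.9145 -1.0787] w 0.09343948701829126 t 12.15
turn [ 0.0096 -0.2234  0.0084] deg 12.8 shift [ 0.0429  0.1057 -0.0726] mm 135 q [ -3.  26. -25. 121.  45.  25. -63.] F [ 1.5246  0.9145 -1.0787] w 0.09343948701829126 t 12.15
```

>>> {"name": "send_rows", "arguments": {
  "moves": [
    [[0.001,-0.045,0.0015],[0,0.021,0],-1],
    [[0.001,-0.045,0.0015],[0,0.021,0],-1],
    [[0.001,-0.045,0.0015],[0,0.021,0],-1],
    [[0.001,-0.045,0.0015],[0,0.021,0],-1],
    [[0.001,-0.045,0.0015],[0,0.02,0],-1],
    [[0,0,0],[0,0,0],-1],
    [[0,0,0],[0,0,0],-1],
    [[0,0,0],[0,0,0],-1],
    [[0,0,0],[0,0,0],-1],
    [[0,0,0],[0,0,0],-1]
  ]
}}

```text
clock: 13.15
position: [0.5099, 0.2412, 0.1406]
tcp_rot: [[-0.03, 0.866, 0.499], [1.0, 0.029, 0.01], [-0.006, 0.499, -0.866]]
wrist_force: [0.3, -0.7, 0.1]
gripper_width: 0.0931
```

```bash
python3 -c "
from plan import *
delta(rack(SQ,.016),rot(RY,30));print(ctrl.get_state()['position'])"
```

```text
turn [ 0.0057 -0.0007  0.0048] deg 0.4 shift [ 0.0416  0.0045 -0.0723] mm 84 q [ -38.   27.    1.  125.   81.   17. -112.] F [ 0.3132 -0.7434  0.1303] w 0.09313239953759357 t 13.15
[0.5099 0.2412 0.1406]
```

>>> {"name": "send_rows", "arguments": {
  "moves": [
    [[0.003,0,0.002],[0.005,0.002,-0.009],-1],
    [[0.003,0,0.003],[0.005,0.002,-0.009],-1],
    [[0,0,0],[0.0052,0,-0.009],-1],
    [[0,0,0],[0.0053,0,-0.009],-1],
    [[0,0,0],[0.0053,0,-0.009],-1],
    [[0,0,0],[0.0053,0,-0.009],-1],
    [[0,0,0],[0.0053,0,-0.009],-1],
    [[0,0,0],[0.0052,0.0005,-0.009],-1],
    [[0,0,0],[0,0,0],-1],
    [[0,0,0],[0,0,0],-1]
  ]
}}

```text
clock: 14.15
position: [0.5508, 0.2466, 0.0684]
tcp_rot: [[-0.037, 0.866, 0.499], [0.999, 0.032, 0.019], [0.0, 0.499, -0.867]]
wrist_force: [1.1, -0.1, -0.3]
gripper_width: 0.0931
```

```bash
python3 -c "
from plan import *
delta(rack(SQ,.016),rot(RY,30))"
```

```text
turn [-0.0001 -0.0013 -0.002 ] deg 0.1 shift [ 0.0007 -0.0009 -0.    ] mm 1 q [ -32.   37.   -3.  123.  109.   18. -138.] F [ 1.1299 -0.0675 -0.3201] w 0.09312817287730803 t 14.15
```

>>> {"name": "send_rows", "arguments": {
  "moves": [
    [[0,0,0],[0,0,0],1],
    [[0,0,0],[0,0,0],1],
    [[0,0,0],[0,0,0],1],
    [[0,0,0],[0,0,0],1],
    [[0,0,0],[0,0,0],1],
    [[0,0,0],[0,0,0],1],
    [[0,0,0],[0,0,0],1],
    [[0,0,0],[0,0,0],1],
    [[0,0,0],[0,0,0],1],
    [[0,0,0],[0,0,0],1]
  ]
}}

```text
clock: 15.15
position: [0.5508, 0.2476, 0.0687]
tcp_rot: [[-0.039, 0.866, 0.499], [0.999, 0.033, 0.02], [0.0, 0.5, -0.866]]
wrist_force: [-1.9, 0.5, 3.8]
gripper_width: 0.0601
```

>>> {"name": "send_rows", "arguments": {
  "moves": [
    [[0,0,0],[-0.0025,0,0.0043],1],
    [[0,0,0],[-0.005,0,0.009],1],
    [[0,0,0],[-0.005,0,0.009],1],
    [[0,0,0],[-0.005,0,0.009],1],
    [[0,0,0],[-0.01,0,0.017],1],
    [[0,0,0],[-0.01,0,0.017],1],
    [[0,0,0],[-0.01,0,0.017],1],
    [[0,0,0],[0,0,0],1],
    [[0,0,0],[0,0,0],1],
    [[0,0,0],[0,0,0],1]
  ]
}}

```text
clock: 16.15
position: [0.503, 0.2468, 0.1496]
tcp_rot: [[-0.038, 0.867, 0.498], [0.999, 0.033, 0.018], [-0.001, 0.498, -0.867]]
wrist_force: [0.5, 0.2, -2.9]
gripper_width: 0.06
```

```bash
python3 -c "
from plan import *
delta(np.array([.445,-.04,.12]),rot(0))"
```

```text
turn [-0.0089  0.5211 -0.0373] deg 29.9 shift [-0.058  -0.2868 -0.0296] mm 294 q [ -41.   26.    5.  125.   75.   15. -107.] F [ 0.4647  0.1901 -2.8521] w 0.05997265403947393 t 16.15
```

Square reads 0.29 kg, so the round one is the heavier. The square goes on the strip.

>>> {"name": "send_rows", "arguments": {
  "moves": [
    [[-0.0006,0.0347,-0.0025],[-0.004,-0.019,0],1],
    [[-0.0006,0.0347,-0.0025],[-0.004,-0.019,0],1],
    [[-0.0006,0.0347,-0.0025],[-0.004,-0.019,0],1],
    [[-0.0006,0.0347,-0.0025],[-0.004,-0.019,0],1],
    [[-0.0006,0.0347,-0.0025],[-0.004,-0.019,0],1],
    [[-0.0006,0.0347,-0.0025],[-0.004,-0.019,0],1],
    [[-0.0006,0.0347,-0.0025],[-0.004,-0.019,0],1],
    [[-0.0006,0.0347,-0.0025],[-0.004,-0.019,0],1],
    [[-0.0006,0.0347,-0.0025],[-0.004,-0.019,0],1],
    [[-0.0006,0.0347,-0.0025],[-0.004,-0.019,0],1]
  ]
}}

```text
clock: 17.15
position: [0.4628, 0.0554, 0.1496]
tcp_rot: [[-0.01, 0.985, 0.171], [1.0, 0.01, 0.004], [0.003, 0.171, -0.985]]
wrist_force: [0.1, -0.1, -2.1]
gripper_width: 0.0602
```

>>> {"name": "send_rows", "arguments": {
  "moves": [
    [[-0.0006,0.0347,-0.0025],[-0.0036,-0.0195,-0.006],1],
    [[-0.0006,0.0347,-0.0025],[-0.0036,-0.0195,-0.006],1],
    [[-0.0006,0.0347,-0.0025],[-0.0036,-0.0195,-0.006],1],
    [[-0.0006,0.0347,-0.0025],[-0.0036,-0.0195,-0.006],1],
    [[-0.0006,0.0347,-0.0025],[-0.0036,-0.0195,-0.006],1],
    [[0,0,0],[0,0,-0.01],1],
    [[0,0,0],[0,0,-0.02],1],
    [[0,0,0],[0,0,-0.02],1],
    [[0,0,0],[0,0,-0.02],1],
    [[0,0,0],[0,0,0],1]
  ]
}}

```text
clock: 18.15
position: [0.4432, -0.0395, 0.0482]
tcp_rot: [[-0.001, 1.0, -0.004], [1.0, 0.001, 0.002], [0.002, -0.004, -1.0]]
wrist_force: [0.1, -0.4, -2.7]
gripper_width: 0.0604
```

```bash
python3 -c "
from plan import *
delta(np.array([.445,-.04,.0175]),rot(0))"
```

```text
turn [-0.0016 -0.0035 -0.0007] deg 0.2 shift [ 0.0018 -0.0005 -0.0307] mm 31 q [ 20.  36. -26. 124.  34.  27. -32.] F [ 0.0788 -0.4435 -2.6666] w 0.06039666858665276 t 18.15
```

>>> {"name": "send_rows", "arguments": {
  "moves": [
    [[0,0,0],[0,0,-0.01],1],
    [[0,0,0],[0,0,-0.01],1],
    [[0,0,0],[0,0,-0.006],1],
    [[0,0,0],[0,0,-0.003],1],
    [[0,0,0],[0,0,-0.002],1],
    [[0,0,0],[0,0,0],1],
    [[0,0,0],[0,0,0],1],
    [[0,0,0],[0,0,0],1],
    [[0,0,0],[0,0,0],1],
    [[0,0,0],[0,0,0],1]
  ]
}}

```text
clock: 19.15
position: [0.4452, -0.0402, 0.0198]
tcp_rot: [[0.001, 1.0, 0.002], [1.0, -0.001, 0.001], [0.001, 0.002, -1.0]]
wrist_force: [-0.9, 1.1, -2.3]
gripper_width: 0.0601
```

>>> {"name": "send_rows", "arguments": {
  "moves": [
    [[0,0,0],[0,0,-0.001],1],
    [[0,0,0],[0,0,-0.001],1],
    [[0,0,0],[0,0,-0.001],1],
    [[0,0,0],[0,0,0],1],
    [[0,0,0],[0,0,0],1],
    [[0,0,0],[0,0,0],1],
    [[0,0,0],[0,0,0],1],
    [[0,0,0],[0,0,0],1],
    [[0,0,0],[0,0,0],1],
    [[0,0,0],[0,0,0],1]
  ]
}}

```text
clock: 20.15
position: [0.4451, -0.0401, 0.0167]
tcp_rot: [[0.0, 1.0, 0.002], [1.0, -0.0, 0.001], [0.001, 0.002, -1.0]]
wrist_force: [0.6, 0.1, -2.7]
gripper_width: 0.0601
```

>>> {"name": "send_rows", "arguments": {
  "moves": [
    [[0,0,0],[0,0,-0.001],1],
    [[0,0,0],[0,0,-0.0005],1],
    [[0,0,0],[0,0,0],1],
    [[0,0,0],[0,0,0],-1],
    [[0,0,0],[0,0,0],-1],
    [[0,0,0],[0,0,0],-1],
    [[0,0,0],[0,0,0],-1],
    [[0,0,0],[0,0,0],-1],
    [[0,0,0],[0,0,0],-1],
    [[0,0,0],[0,0,0.004],-1]
  ]
}}

```text
clock: 21.15
position: [0.4448, -0.0401, 0.019]
tcp_rot: [[0.0, 1.0, 0.001], [1.0, -0.0, 0.001], [0.001, 0.001, -1.0]]
wrist_force: [0.2, 0.4, 0.8]
gripper_width: 0.0931
```

>>> {"name": "send_rows", "arguments": {
  "moves": [
    [[0,0,0],[0,0,0.03],-1],
    [[0,0,0],[0,0,0.04],-1],
    [[0,0,0],[0,0,0.04],-1],
    [[0,0,0],[0.003,-0.04,0.03],-1],
    [[0,0,0],[0.003,-0.04,0.02],-1],
    [[0,0,0],[0.003,-0.04,0.02],-1],
    [[0,0,0],[0.003,-0.04,0],-1],
    [[0,0,0],[0.003,-0.04,0],-1],
    [[0,0,0],[0.003,-0.04,0],-1],
    [[0,0,0],[0.003,-0.04,0],-1]
  ]
}}

```text
clock: 22.15
position: [0.4656, -0.3217, 0.1994]
tcp_rot: [[0.001, 1.0, 0.002], [1.0, -0.001, 0.001], [0.001, 0.002, -1.0]]
wrist_force: [1.7, 1.1, -0.5]
gripper_width: 0.093
```

>>> {"name": "send_rows", "arguments": {
  "moves": [
    [[0,0,0],[0.003,-0.03,0],-1],
    [[0,0,0],[0.003,-0.02,0],-1],
    [[0,0,0],[0,0,0],-1],
    [[0,0,0],[0,0,0],-1],
    [[0,0,0],[0,0,0],-1],
    [[0,0,0],[0,0,0],-1],
    [[0,0,0],[0,0,0],-1],
    [[0,0,0],[0,0,0],-1],
    [[0,0,0],[0,0,0],-1],
    [[0,0,0],[0,0,0],-1]
  ]
}}

```text
clock: 23.15
position: [0.4721, -0.37, 0.1992]
tcp_rot: [[0.0, 1.0, 0.002], [1.0, -0.0, 0.001], [0.001, 0.002, -1.0]]
wrist_force: [0.3, -0.3, 0.9]
gripper_width: 0.0929
```

```bash
cat >> plan.py <<'E'
def caddy_pts():
    C=np.array([[46,46,52],[-46,46,52],[-46,38,52],[46,38,52],[46,-46,52],[-46,-46,52],[-46,-38,52],[46,-38,52],[38,38,6],[-38,38,6],[-38,-38,6],[38,-38,6]])/1e3
    return np.r_[CAD[:2],0]+C@R.from_euler('z',CY,degrees=True).as_matrix().T
E
python3 -c "
from plan import *
delta(np.array([.569,-.0412,.0175]),rot(0))
s,im=snap('wrist','w2.png');import pickle;pickle.dump(s,open('s2.pkl','wb'))
p=proj('wrist',caddy_pts(),s);print(p.round(1))
c=p.mean(0).astype(int);x=max(c[0]-90,0);y=max(c[1]-70,0);print(x,y)
big=cv2.resize(im[y:y+140,x:x+180,::-1],None,fx=4.4,fy=4.2857,interpolation=cv2.INTER_CUBIC)
for k in p: cv2.circle(big,(int((k[0]-x+.5)*4.4),int((k[1]-y+.5)*4.2857)),3,(0,0,255),-1)
cv2.imwrite('pics/w2c.png',big)"
```

```text
turn [-0.0011  0.0021  0.0003] deg 0.1 shift [ 0.0969  0.3288 -0.1817] mm 388 q [ 58.  36. -37.  91.  23.  61.  15.] F [ 0.2783 -0.2701  0.8537] w 0.09287494013950993 t 23.15
[[350.5  31.7]
 [247.1  66.5]
 [250.1  74.9]
 [353.7  40. ]
 [386.1 131.8]
 [283.4 166.3]
 [280.1 157.5]
 [383.2 122.9]
 [340.8  54.5]
 [265.8  79.8]
 [292.1 152.4]
 [366.7 127.3]]
226 30
```

View pics/w2c.png

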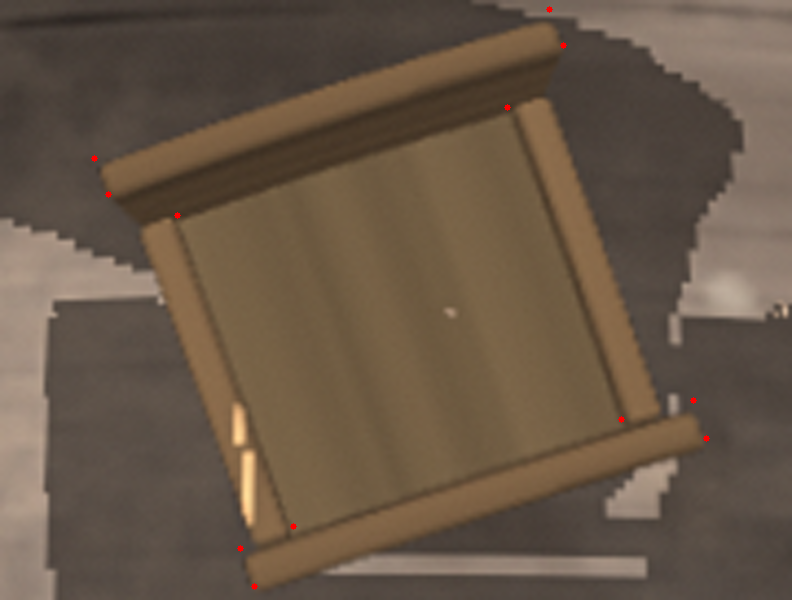

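The caddy fit is good to about 1 mm: its floor corners show at (513,108), (176,220), (290,536) and (624,422) in the crop. Next I fetch the round tin.

>>> {"name": "send_rows", "arguments": {
  "moves": [
    [[0,0,0],[0.0105,0.03,-0.01],-1],
    [[0,0,0],[0.0105,0.04,-0.01],-1],
    [[0,0,0],[0.0105,0.04,-0.01],-1],
    [[0,0,0],[0.0105,0.04,-0.01],-1],
    [[0,0,0],[0.0105,0.04,-0.01],-1],
    [[0,0,0],[0.0105,0.04,-0.01],-1],
    [[0,0,0],[0.0105,0.04,0],-1],
    [[0,0,0],[0.0105,0.03,0],-1],
    [[0,0,0],[0.0105,0.02,0],-1],
    [[0,0,0],[0.0025,0.009,0],-1]
  ]
}}

```text
clock: 24.2
position: [0.5702, -0.0377, 0.1395]
tcp_rot: [[-0.004, 1.0, 0.004], [1.0, 0.004, 0.003], [0.003, 0.004, -1.0]]
wrist_force: [0.3, -0.5, -0.2]
gripper_width: 0.093
```

>>> {"name": "send_rows", "arguments": {
  "moves": [
    [[0,0,0],[0,0,0],-1],
    [[0,0,0],[0,0,-0.01],-1],
    [[0,0,0],[0,0,-0.02],-1],
    [[0,0,0],[0,0,-0.02],-1],
    [[0,0,0],[0,0,-0.02],-1],
    [[0,0,0],[0,0,-0.02],-1],
    [[0,0,0],[0,0,-0.015],-1],
    [[0,0,0],[0,0,0],-1],
    [[0,0,0],[0,0,0],-1],
    [[0,0,0],[0,0,0],-1]
  ]
}}

```text
clock: 25.2
position: [0.5698, -0.0412, 0.035]
tcp_rot: [[0.001, 1.0, 0.004], [1.0, -0.001, 0.001], [0.001, 0.004, -1.0]]
wrist_force: [0.2, -1.2, 0.0]
gripper_width: 0.0927
```

```bash
sed -i 's/-.2573/-.2585/' plan.py; python3 -c "
from plan import *
delta(np.array([.569,-.0412,.0175]),rot(0))"
```

```text
turn [-0.0011  0.004   0.0009] deg 0.2 shift [-0.0008  0.     -0.0175] mm 18 q [ 19.  45. -28. 105.  32.  39. -27.] F [ 0.2265 -1.2439  0.0048] w 0.09269493344988051 t 25.2
```

>>> {"name": "send_rows", "arguments": {
  "moves": [
    [[0,0.002,0],[-0.0005,0,-0.009],-1],
    [[0,0.001,0],[0,0,-0.008],-1],
    [[0,0,0],[0,0,0],-1],
    [[0,0,0],[0,0,0],1],
    [[0,0,0],[0,0,0],1],
    [[0,0,0],[0,0,0],1],
    [[0,0,0],[0,0,0],1],
    [[0,0,0],[0,0,0],1],
    [[0,0,0],[0,0,0],1],
    [[0,0,0],[0,0,0],1]
  ],
  "newtons": 35
}}

```text
clock: 26.2
position: [0.569, -0.041, 0.0173]
tcp_rot: [[0.0, 1.0, -0.0], [1.0, -0.0, 0.001], [0.001, -0.0, -1.0]]
wrist_force: [0.9, 0.0, 0.6]
gripper_width: 0.0593
```

>>> {"name": "send_rows", "arguments": {
  "moves": [
    [[0,0,0],[0,0,0],1],
    [[0,0,0],[0,0,0.01],1],
    [[0,0,0],[0,0,0.025],1],
    [[0,0,0],[0,0,0.03],1],
    [[0,0,0],[0,0,0.03],1],
    [[0,0,0],[0,0,0.03],1],
    [[0,0,0],[0,0,0.005],1],
    [[0,0,0],[0,0,0],1],
    [[0,0,0],[0,0,0],1],
    [[0,0,0],[0,0,0],1]
  ]
}}

```text
clock: 27.2
position: [0.567, -0.0414, 0.145]
tcp_rot: [[0.0, 1.0, -0.006], [1.0, -0.0, 0.001], [0.001, -0.006, -1.0]]
wrist_force: [-0.9, -0.6, -5.7]
gripper_width: 0.0593
```

```bash
python3 -c "
from plan import *
delta(CAD+[0,0,.1],rot(CY));delta(CAD+[0,0,.018],rot(CY))"
```

```text
turn [-0.0001 -0.0057  0.3371] deg 19.3 shift [-0.0928 -0.2171 -0.039 ] mm 239 q [ 23.  37. -34. 100.  25.  52. -21.] F [-0.8678 -0.6216 -5.6838] w 0.05927187269272275 t 27.2
turn [-0.0001 -0.0057  0.3371] deg 19.3 shift [-0.0928 -0.2171 -0.121 ] mm 265 q [ 23.  37. -34. 100.  25.  52. -21.] F [-0.8678 -0.6216 -5.6838] w 0.05927187269272275 t 27.2
```

>>> {"name": "send_rows", "arguments": {
  "moves": [
    [[0,0,0.042],[-0.0116,-0.022,0],1],
    [[0,0,0.042],[-0.0116,-0.03,0],1],
    [[0,0,0.042],[-0.0116,-0.03,0],1],
    [[0,0,0.042],[-0.0116,-0.03,0],1],
    [[0,0,0.042],[-0.0116,-0.03,-0.005],1],
    [[0,0,0.042],[-0.0116,-0.03,-0.01],1],
    [[0,0,0.042],[-0.0116,-0.025,-0.01],1],
    [[0,0,0.042],[-0.0116,-0.02,-0.01],1],
    [[0,0,0],[0,0,-0.005],1],
    [[0,0,0],[0,0,0],1]
  ]
}}

```text
clock: 28.2
position: [0.4743, -0.2581, 0.1052]
tcp_rot: [[-0.327, 0.945, -0.005], [0.945, 0.327, 0.003], [0.004, -0.003, -1.0]]
wrist_force: [0.6, 0.2, -6.6]
gripper_width: 0.0592
```

>>> {"name": "send_rows", "arguments": {
  "moves": [
    [[0,0,0],[0,0,0],1],
    [[0,0,0],[0,0,0],1],
    [[0,0,0],[0,0,0],1],
    [[0,0,0],[0,0,0],1],
    [[0,0,0],[0,0,0],1],
    [[0,0,0],[0,0,0],1],
    [[0,0,0],[0,0,0],1],
    [[0,0,0],[0,0,0],1],
    [[0,0,0],[0,0,0],1],
    [[0,0,0],[0,0,0],1]
  ]
}}

```text
clock: 29.2
position: [0.4758, -0.2581, 0.1071]
tcp_rot: [[-0.329, 0.944, -0.001], [0.944, 0.329, 0.001], [0.001, -0.001, -1.0]]
wrist_force: [0.1, 0.3, -5.9]
gripper_width: 0.0594
```

```bash
python3 -c "
from plan import *
delta(CAD+[0,0,.0175],rot(CY))"
```

```text
turn [-0.0007 -0.0012  0.0012] deg 0.1 shift [-0.0016 -0.0004 -0.0836] mm 84 q [ 51.  39. -39. 106.  32.  47.  14.] F [ 0.1432  0.254  -5.9492] w 0.05939325101683408 t 29.2
```

Aligned within 2 mm, so down to just above contact.

>>> {"name": "send_rows", "arguments": {
  "moves": [
    [[0,0,0],[-0.0015,-0.0005,-0.01],1],
    [[0,0,0],[0,0,-0.02],1],
    [[0,0,0],[0,0,-0.02],1],
    [[0,0,0],[0,0,-0.015],1],
    [[0,0,0],[0,0,-0.01],1],
    [[0,0,0],[0,0,-0.005],1],
    [[0,0,0],[0,0,-0.002],1],
    [[0,0,0],[0,0,0],1],
    [[0,0,0],[0,0,0],1],
    [[0,0,0],[0,0,0],1]
  ]
}}

```text
clock: 30.2
position: [0.4748, -0.2587, 0.0257]
tcp_rot: [[-0.329, 0.944, -0.0], [0.944, 0.329, 0.0], [0.0, 0.0, -1.0]]
wrist_force: [-0.2, -0.5, -4.4]
gripper_width: 0.059
```

>>> {"name": "send_rows", "arguments": {
  "moves": [
    [[0,0,0],[0,0,-0.001],1],
    [[0,0,0],[0,0,0],1],
    [[0,0,0],[0,0,0],1],
    [[0,0,0],[0,0,0],1],
    [[0,0,0],[0,0,0],1],
    [[0,0,0],[0,0,0],1],
    [[0,0,0],[0,0,0],1],
    [[0,0,0],[0,0,0],1],
    [[0,0,0],[0,0,0],1],
    [[0,0,0],[0,0,0],1]
  ]
}}

```text
clock: 31.2
position: [0.4743, -0.2585, 0.0241]
tcp_rot: [[-0.329, 0.944, -0.001], [0.944, 0.329, 0.001], [0.001, -0.001, -1.0]]
wrist_force: [1.3, -0.8, -4.9]
gripper_width: 0.0595
```

>>> {"name": "send_rows", "arguments": {
  "moves": [
    [[0,0,0],[0,0,-0.001],1],
    [[0,0,0],[0,0,-0.0005],1],
    [[0,0,0],[0,0,0],1],
    [[0,0,0],[0,0,0],1],
    [[0,0,0],[0,0,0],-1],
    [[0,0,0],[0,0,0],-1],
    [[0,0,0],[0,0,0],-1],
    [[0,0,0],[0,0,0],-1],
    [[0,0,0],[0,0,0],-1],
    [[0,0,0],[0,0,0],-1]
  ]
}}

```text
clock: 32.2
position: [0.4744, -0.2585, 0.0226]
tcp_rot: [[-0.329, 0.944, -0.001], [0.944, 0.329, 0.001], [0.001, -0.001, -1.0]]
wrist_force: [-0.1, -0.4, 0.4]
gripper_width: 0.0926
```

>>> {"name": "send_rows", "arguments": {
  "moves": [
    [[0,0,0],[0,0,0.01],-1],
    [[0,0,0],[0,0,0.03],-1],
    [[0,0,0],[0,0,0.04],-1],
    [[0,0,0],[0,0,0.04],-1],
    [[0,0,0],[0,-0.02,0.04],-1],
    [[0,0,0],[0,-0.03,0.015],-1],
    [[0,0,0],[0,-0.03,0],-1],
    [[0,0,0],[0,-0.02,0],-1],
    [[0,0,0],[0,-0.01,0],-1],
    [[0,0,0],[0,0,0],-1]
  ]
}}

```text
clock: 33.2
position: [0.4738, -0.3696, 0.1976]
tcp_rot: [[-0.327, 0.945, -0.001], [0.945, 0.327, 0.001], [0.001, -0.001, -1.0]]
wrist_force: [-1.0, 0.2, -0.1]
gripper_width: 0.093
```

```bash
python3 -c "
from plan import *
delta(np.array([.445,-.0401,.018]),rot(0))
s,im=snap('wrist','w3.png')
p=proj('wrist',caddy_pts(),s);c=p.mean(0).astype(int);x=max(c[0]-90,0);y=max(c[1]-70,0);print(x,y)
lc=proj('wrist',np.r_[CAD[:2],.052]+np.array([[.03*np.cos(t),.03*np.sin(t),0] for t in np.linspace(0,6.28,24)]),s)
big=cv2.resize(im[y:y+140,x:x+180,::-1],None,fx=4,fy=4,interpolation=cv2.INTER_CUBIC)
for k in np.r_[p,lc]: cv2.circle(big,(int((k[0]-x+.5)*4),int((k[1]-y+.5)*4)),2,(0,0,255),-1)
cv2.imwrite('pics/w3c.png',big)"
```

```text
turn [-0.001  -0.0012 -0.3333] deg 19.1 shift [-0.0288  0.3295 -0.1796] mm 376 q [ 61.  38. -42.  91.  28.  63.  30.] F [-1.0156  0.2419 -0.0874] w 0.09301013085259738 t 33.2
266 39
```

View pics/w3c.png

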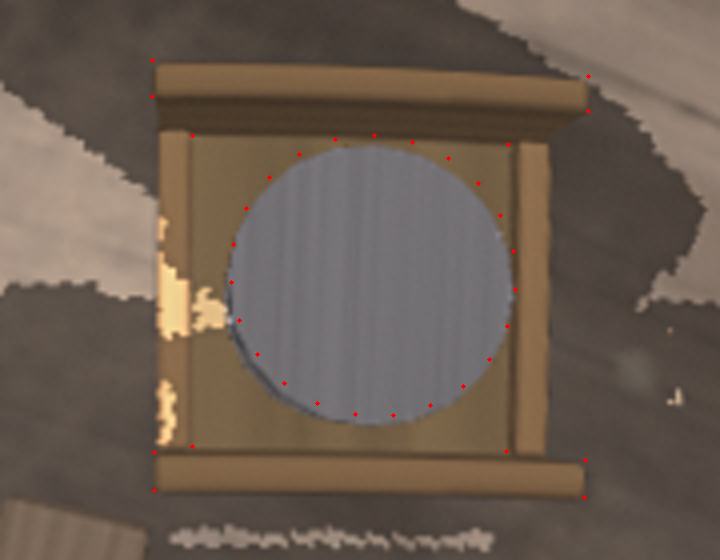

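The round tin sits flat inside the caddy, its lid centred at about (370,285) in the crop and close to the intended circle. Next I fetch the square tin.

>>> {"name": "send_rows", "arguments": {
  "moves": [
    [[0,0,-0.037],[-0.0032,0.03,0],-1],
    [[0,0,-0.037],[-0.0032,0.04,0],-1],
    [[0,0,-0.037],[-0.0032,0.04,0],-1],
    [[0,0,-0.037],[-0.0032,0.04,0],-1],
    [[0,0,-0.037],[-0.0032,0.04,-0.01],-1],
    [[0,0,-0.037],[-0.0032,0.04,-0.01],-1],
    [[0,0,-0.037],[-0.0032,0.04,-0.01],-1],
    [[0,0,-0.037],[-0.0032,0.03,-0.01],-1],
    [[0,0,-0.037],[-0.0032,0.02,-0.01],-1],
    [[0,0,0],[0,0.0095,0],-1]
  ]
}}

```text
clock: 34.25
position: [0.4434, -0.0352, 0.1473]
tcp_rot: [[-0.01, 1.0, -0.004], [1.0, 0.01, 0.002], [0.002, -0.004, -1.0]]
wrist_force: [-0.2, -0.8, 0.7]
gripper_width: 0.093
```

>>> {"name": "send_rows", "arguments": {
  "moves": [
    [[0,0,0],[0,0,0],-1],
    [[0,0,0],[0,0,-0.01],-1],
    [[0,0,0],[0,0,-0.02],-1],
    [[0,0,0],[0,0,-0.03],-1],
    [[0,0,0],[0,0,-0.03],-1],
    [[0,0,0],[0,0,-0.02],-1],
    [[0,0,0],[0,0,0],-1],
    [[0,0,0],[0,0,0],-1],
    [[0,0,0],[0,0,0],-1],
    [[0,0,0],[0,0,0],-1]
  ]
}}

```text
clock: 35.25
position: [0.4464, -0.0394, 0.0386]
tcp_rot: [[-0.002, 1.0, 0.001], [1.0, 0.002, 0.001], [0.001, 0.001, -1.0]]
wrist_force: [0.2, 0.2, -0.3]
gripper_width: 0.0932
```

```bash
python3 -c "
from plan import *
delta(np.array([.445,-.0401,.018]),rot(0))"
```

```text
turn [-0.001   0.0015 -0.0019] deg 0.1 shift [-0.0014 -0.0007 -0.0206] mm 21 q [ 20.  37. -26. 124.  37.  26. -35.] F [ 0.1553  0.1776 -0.2918] w 0.09323574288121678 t 35.25
```

>>> {"name": "send_rows", "arguments": {
  "moves": [
    [[0,0,-0.002],[-0.0015,-0.0005,-0.009],-1],
    [[0,0,0],[0,0,-0.008],-1],
    [[0,0,0],[0,0,-0.004],-1],
    [[0,0,0],[0,0,0],1],
    [[0,0,0],[0,0,0],1],
    [[0,0,0],[0,0,0],1],
    [[0,0,0],[0,0,0],1],
    [[0,0,0],[0,0,0],1],
    [[0,0,0],[0,0,0],1],
    [[0,0,0],[0,0,0],1]
  ],
  "newtons": 25
}}

```text
clock: 36.25
position: [0.4444, -0.0395, 0.0168]
tcp_rot: [[-0.001, 1.0, -0.0], [1.0, 0.001, 0.001], [0.001, -0.0, -1.0]]
wrist_force: [0.8, -1.0, 1.1]
gripper_width: 0.0603
```

>>> {"name": "send_rows", "arguments": {
  "moves": [
    [[0,0,0],[0,0,0],1],
    [[0,0,0],[0,0,0.01],1],
    [[0,0,0],[0,0,0.03],1],
    [[0,0,0],[0,0,0.04],1],
    [[0,0,0],[0,0,0.04],1],
    [[0,0,0],[0,0,0.03],1],
    [[0,0,0],[0,0,0.01],1],
    [[0,0,0],[0,0,0],1],
    [[0,0,0],[0,0,0],1],
    [[0,0,0],[0,0,0],1]
  ]
}}

```text
clock: 37.25
position: [0.4426, -0.0397, 0.175]
tcp_rot: [[-0.001, 1.0, -0.005], [1.0, 0.001, 0.001], [0.001, -0.005, -1.0]]
wrist_force: [-0.4, 0.2, -2.6]
gripper_width: 0.0603
```

```bash
python3 -c "
from plan import *
delta(np.array([.4744,-.2585,.17]),rot(CY))"
```

```text
turn [-0.0005 -0.0051  0.336 ] deg 19.3 shift [ 0.0318 -0.2188 -0.005 ] mm 221 q [ 31.  25. -40. 116.  22.  46. -22.] F [-0.4003  0.1786 -2.5915] w 0.06030080395273177 t 37.25
```

>>> {"name": "send_rows", "arguments": {
  "moves": [
    [[0,0,0.042],[0.004,-0.022,0],1],
    [[0,0,0.042],[0.004,-0.03,0],1],
    [[0,0,0.042],[0.004,-0.03,0],1],
    [[0,0,0.042],[0.004,-0.03,0],1],
    [[0,0,0.042],[0.004,-0.03,0],1],
    [[0,0,0.042],[0.004,-0.03,0],1],
    [[0,0,0.042],[0.004,-0.025,-0.01],1],
    [[0,0,0.042],[0.004,-0.022,-0.01],1],
    [[0,0,0],[0,0,-0.02],1],
    [[0,0,0],[0,0,-0.02],1]
  ]
}}

```text
clock: 38.25
position: [0.4751, -0.2592, 0.114]
tcp_rot: [[-0.328, 0.945, -0.004], [0.945, 0.328, 0.002], [0.003, -0.003, -1.0]]
wrist_force: [-0.2, 0.1, -2.1]
gripper_width: 0.0603
```

>>> {"name": "send_rows", "arguments": {
  "moves": [
    [[0,0,0],[0,0,-0.01],1],
    [[0,0,0],[0,0,0],1],
    [[0,0,0],[0,0,0],1],
    [[0,0,0],[0,0,0],1],
    [[0,0,0],[0,0,0],1],
    [[0,0,0],[0,0,0],1],
    [[0,0,0],[0,0,0],1],
    [[0,0,0],[0,0,0],1],
    [[0,0,0],[0,0,0],1],
    [[0,0,0],[0,0,0],1]
  ]
}}

```text
clock: 39.25
position: [0.476, -0.2585, 0.1066]
tcp_rot: [[-0.33, 0.944, -0.001], [0.944, 0.33, 0.001], [0.001, -0.001, -1.0]]
wrist_force: [-0.3, 0.7, -2.3]
gripper_width: 0.0602
```

```bash
python3 -c "
from plan import *
delta(np.array([.4744,-.2585,.069]),rot(CY))"
```

```text
turn [-0.0008 -0.0012  0.0003] deg 0.1 shift [-0.0016  0.     -0.0376] mm 38 q [ 51.  39. -40. 106.  33.  47.  13.] F [-0.2931  0.7364 -2.2651] w 0.06018502482709347 t 39.25
```

>>> {"name": "send_rows", "arguments": {
  "moves": [
    [[0,0,0],[-0.0015,0,-0.01],1],
    [[0,0,0],[0,0,-0.01],1],
    [[0,0,0],[0,0,-0.008],1],
    [[0,0,0],[0,0,-0.004],1],
    [[0,0,0],[0,0,-0.002],1],
    [[0,0,0],[0,0,-0.001],1],
    [[0,0,0],[0,0,0],1],
    [[0,0,0],[0,0,0],1],
    [[0,0,0],[0,0,0],1],
    [[0,0,0],[0,0,0],1]
  ]
}}

```text
clock: 40.25
position: [0.4746, -0.2586, 0.0719]
tcp_rot: [[-0.33, 0.944, -0.001], [0.944, 0.33, 0.001], [0.001, -0.001, -1.0]]
wrist_force: [-0.8, 0.4, -1.9]
gripper_width: 0.0602
```

>>> {"name": "send_rows", "arguments": {
  "moves": [
    [[0,0,0],[0,0,-0.001],1],
    [[0,0,0],[0,0,0],1],
    [[0,0,0],[0,0,0],1],
    [[0,0,0],[0,0,0],1],
    [[0,0,0],[0,0,0],1],
    [[0,0,0],[0,0,-0.001],1],
    [[0,0,0],[0,0,0],1],
    [[0,0,0],[0,0,0],1],
    [[0,0,0],[0,0,0],1],
    [[0,0,0],[0,0,0],1]
  ]
}}

```text
clock: 41.25
position: [0.4745, -0.2585, 0.0696]
tcp_rot: [[-0.33, 0.944, -0.001], [0.944, 0.33, 0.001], [0.001, -0.001, -1.0]]
wrist_force: [0.4, -0.9, -2.3]
gripper_width: 0.0598
```

>>> {"name": "send_rows", "arguments": {
  "moves": [
    [[0,0,0],[0,0,-0.0005],1],
    [[0,0,0],[0,0,-0.0005],1],
    [[0,0,0],[0,0,0],1],
    [[0,0,0],[0,0,0],1],
    [[0,0,0],[0,0,0],1],
    [[0,0,0],[0,0,0],1],
    [[0,0,0],[0,0,0],1],
    [[0,0,0],[0,0,0],1],
    [[0,0,0],[0,0,0],1],
    [[0,0,0],[0,0,0],1]
  ]
}}

```text
clock: 42.25
position: [0.4746, -0.2585, 0.0688]
tcp_rot: [[-0.33, 0.944, -0.001], [0.944, 0.33, 0.001], [0.001, -0.001, -1.0]]
wrist_force: [-0.7, 0.5, 3.3]
gripper_width: 0.0602
```

Contact (+3.3 N). Release, lift and look.

>>> {"name": "send_rows", "arguments": {
  "moves": [
    [[0,0,0],[0,0,0],-1],
    [[0,0,0],[0,0,0],-1],
    [[0,0,0],[0,0,0],-1],
    [[0,0,0],[0,0,0],-1],
    [[0,0,0],[0,0,0],-1],
    [[0,0,0],[0,0,0],-1],
    [[0,0,0],[0,0,0],-1],
    [[0,0,0],[0,0,0.005],-1],
    [[0,0,0],[0,0,0.01],-1],
    [[0,0,0],[0,0,0.02],-1]
  ]
}}

```text
clock: 43.25
position: [0.4738, -0.2583, 0.1037]
tcp_rot: [[-0.331, 0.944, -0.003], [0.944, 0.331, 0.002], [0.003, -0.003, -1.0]]
wrist_force: [0.7, 0.1, -0.2]
gripper_width: 0.0927
```

>>> {"name": "send_rows", "arguments": {
  "moves": [
    [[0,0,0],[0,0,0.03],-1],
    [[0,0,0],[0,0,0.04],-1],
    [[0,0,0],[0,0,0.03],-1],
    [[0,0,0],[0,-0.02,0.02],-1],
    [[0,0,0],[0,-0.03,0],-1],
    [[0,0,0],[0,-0.03,0],-1],
    [[0,0,0],[0,-0.02,0],-1],
    [[0,0,0],[0,-0.02,0],-1],
    [[0,0,0],[0,0,0],-1],
    [[0,0,0],[0,0,0],-1]
  ]
}}

```text
clock: 44.25
position: [0.4745, -0.3777, 0.224]
tcp_rot: [[-0.33, 0.944, -0.001], [0.944, 0.33, 0.002], [0.002, -0.0, -1.0]]
wrist_force: [0.0, 0.6, -1.3]
gripper_width: 0.0929
```

```bash
python3 -c "
from plan import *
s,im=snap('wrist','w4.png');_,b=snap('side','side4.png')
p=proj('wrist',caddy_pts(),s);c=p.mean(0).astype(int);x=max(c[0]-70,0);y=max(c[1]-90,0)
A=cv2.resize(im[y:y+160,x:x+140,::-1],None,fx=3,fy=3,interpolation=cv2.INTER_CUBIC)
B=cv2.resize(b[170:266,310:394,::-1],None,fx=5,fy=5,interpolation=cv2.INTER_CUBIC)
h=min(A.shape[0],B.shape[0]);cv2.imwrite('pics/w4c.png',np.hstack([A[:h,:390],B[:h,:400]]))"
```

```text
(no output)
```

View pics/w4c.png

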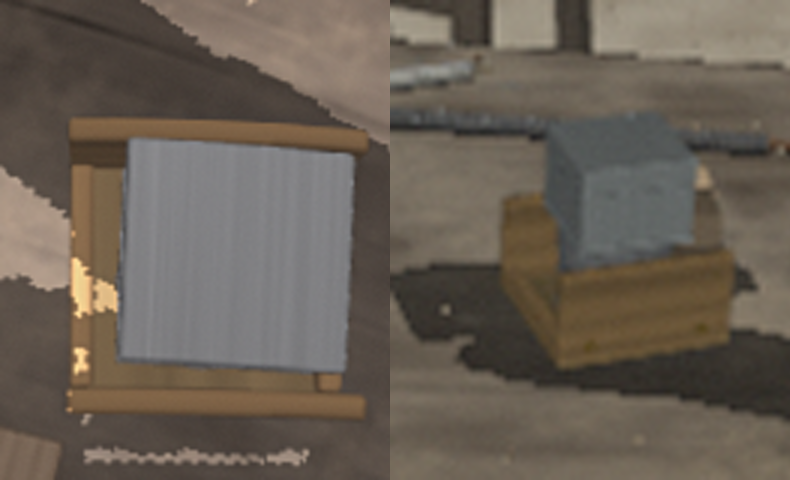

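View pics/side4.png

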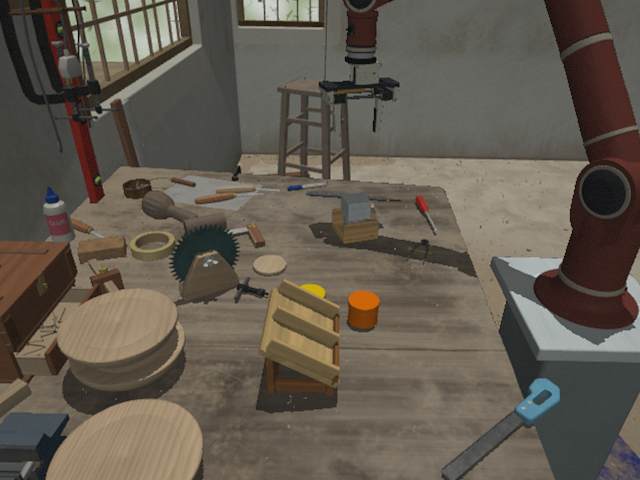

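The square tin stands flat on the round one, with lid corners at (130,140), (355,155), (346,371) and (120,358). I'll check numerically how well it is centred.

```bash
python3 -c "
from plan import *
s=ctrl.get_state();p=proj('wrist',caddy_pts(),s);c=p.mean(0).astype(int);x=max(c[0]-70,0);y=max(c[1]-90,0)
q=np.array([at('wrist',a/3-.33+x,b/3-.33+y,.098,s) for a,b in[(130,140),(355,155),(346,371),(120,358)]])
d=q[1]-q[0];e=q[0]-q[3];print('sq',q.mean(0),np.linalg.norm(d),np.linalg.norm(e),np.degrees([np.arctan2(d[1],d[0]),np.arctan2(-e[0],e[1])]))
q=np.array([at('wrist',a/3-.33+x,b/3-.33+y,.052,s) for a,b in[(70,118),(366,130),(363,416),(69,410)]])
d=q[1]-q[0];print('cad',q.mean(0),np.degrees(np.arctan2(d[1],d[0])),s['position'],s['clock'])
# round lid in w3: center crop(370,285)/4+(266,39), pose approx
T=dict(s);T['position']=np.array([.4738,-.3696,.1976]);print('round',at('wrist',370/4-.4+266,285/4-.4+39,.052,T))
"
```

```text
sq [ 0.475  -0.2601  0.098 ] 0.05954620224391498 0.05851526176040805 [18.0876 16.9893]
cad [ 0.4746 -0.2585  0.052 ] 19.331984923824503 [ 0.475  -0.3766  0.2242] 44.35
round [ 0.4735 -0.2608  0.052 ]
```

```bash
python3 -c "
from rig import ctrl
print(ctrl.finish_job())"
```

```text
the job is handed in; nothing more can be done
None
```

Both tins are packed in the caddy, and I handed the job in at about 44 s of the 72 s allowed.

- **Hefting:** the round tin read about 6 N (0.6 kg) and the square about 2.7 N (0.28 kg), so the round one is the heavier. I took both out and stood them on the free strip before packing either.
- **Packing:** the round tin went in first, flat on the caddy floor. The square then went on its lid, let go just after contact (+3.3 N).
- **Last checks (wrist and side pictures):**
  - The square stands flat on the round tin, centred to within about 2 mm of it.
  - It is turned about 1 to 2 degrees from the caddy's sides, so it is slightly short of exactly square.
  - The caddy was where I first measured it, the rack was empty and the open gripper was clear of everything.
- **Things to leave alone:** the arm never worked near the chuck key or the disc, and both look unmoved in the last side picture. The offcut beside the caddy was mostly hidden behind it there, so I did not check it separately.

One wrist rotation was cut short by the joint-speed limit while I carried the round tin. I corrected it before setting the tin down. No other checks failed or disagreed.

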